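Index the rotary table and lock it

ROBOT

A 6-joint arm with a two-finger parallel gripper is mounted at the origin on a cart in front of the work surface, level with it; the furniture and walls round the work are solid. World frame = base frame: x ahead of the robot, y to its left, z up, the work surface at z = 0. Lengths are in m, angles in degrees, forces in N, time in s.
With the tool pointing down it reaches from about 0.375 to 0.9 m from the base axis. Payload 3.1 kg.
Tool frame: the origin (TCP) lies on the centre line of the jaws, within the pads' length; the fingertips stand 25 mm ahead of it and the grasp point (between the pads) lies 6 mm ahead of it; z points along the fingers, y is the line along which they close (so a half turn about z gives the same grasp; the last joint's range is limited). The gripper opens to 87 mm and grips with 3 to 60 N. Pads are 19 mm wide; open, the fingers measure 117 mm over their backs; the gripper's body (75 mm by 190 mm) begins 51 mm behind the grasp point.
Start: joints at [-79.383, 30.224, 82.088, -0, 67.689, -10.227], TCP at [0.222, -0.584, 0.248] pointing down, gripper open.
Joint ranges: [-176.69, 176.69], [-43.24, 126.21], [12.49, 139.97], [-82, 262], [0, 151.66], [-163.58, 163.58]. Speed limits (degrees/s): [159.86, 159.86, 180, 180, 180, 180].

INTERFACE

Orientations are given as a 3x3 rotation matrix whose columns are the frame's x, y, z axes.
In Python, from rig import * gives the robot as it stands.
- The arm moves only by the tool step_arm, never from a script. Its argument "steps" is a list of rows, each a list of 7 numbers: the shift along the tool's x, y, z normalised to -1 to 1, where 1 is 0.3 m, then the turn, a rotation vector about the tool's x, y, z normalised to -1 to 1, where 1 is 45 degrees, then the gripper's target within -1 to 1 (shut at 1, half-way at 0, fully open at -1). A call has 1 to 8 rows; each row is the pose to reach, as a shift and turn from the pose commanded when the call began, along the tool's axes at that moment; what a row does not reach only later rows make up. A row lasts 1/12 s, in which the tool goes at most 41.7 mm and 7.16 degrees, less where a joint would pass 70% of its speed; a pose out of reach is approached as far as the arm can. A call with a number of a shift or a turn outside -1 to 1 is refused whole. A call with a gripper value outside its range is refused whole. The fingers move at their own pace and stop on an object; the grip force is fixed at half the most. Time passes only in rows, so rows that repeat a pose let the fingers close. It gives the time, the measured TCP pose, the force, the opening and the grip force at its end, in the units of the state.
- read_state(): the state, without advancing time (a new reading comes with each control period).
- capture(name): name is "side" or "top"; returns a dict with "image" (384x512x3 uint8, red, green, blue), "vertical_fov" (degrees; the focal length in pixels is half the picture's height over the tangent of half this angle, whatever the lens; pixels are square), "cx", "cy" (the principal point, pixels), "k1" (the pictures are not rectified: a ray, as slopes to the right and down, at radius r is drawn at 1 + k1 r^2 times it, then the intrinsics apply), "world_from_camera" (4x4, takes a point from camera to world coordinates). Camera axes: x right, y down, z forward; pixel columns grow to the right and rows downward; lengths in m; the calibration is good to about 2 mm. A picture is of the moment at which its call begins. There is no depth.
- hand_in(): hands the job in; it is judged then, once.
The state is a dict: "time_s": time; "joint_positions": joint angles; "qvel": joint speeds; "tau": joint torques, N m; "position": TCP position; "tcp_rot": TCP orientation; "force": force on the tool from outside, world axes, zero at the start; "moment": the same for the moment, N m; "opening": opening from 0.0 (shut) to 1.0 (fully open); "grasp_force": force on a finger pad.
Only numpy, scipy, OpenCV 4.12 (cv2) and the standard library are available. Lean on these libraries where they do the work, as an engineer would, in place of code of your own. Each camera call takes 0.05 s, during which the arm holds its last target. There are 200 camera calls.

TASK

Turn the rotary table counter-clockwise (seen from above) by pushing its red-tipped bar until its yellow lug rests against the stop pin of the blue index head, then press the black index plunger fully home so that it locks the table there. Work gently: push neither the bar nor the plunger with more than about 20 N, and do not slam the table into the stop. Leave the other things on the bench where they are.

Things in the scene. Friction and masses are not known exactly. Their poses are not given: they have to be found in the camera images.
- stage_base: round grey base of the rotary table, 240 mm across, 18 mm high, fixed to the bench. Origin: on the turning axis at bench level. On it turns an aluminium platter (176 mm across, top 32 mm above the bench) with a brown wooden workpiece (60x90x20 mm) clamped on it (clamps reach 65 mm above the bench). Place and yaw vary.
- platter (a joint): platter angle, rad, positive counter-clockwise from above; starts between -1.4 and -0.7. At q the push bar points from the axis along the base's x axis turned by q - 1.745 rad. It turns easily (about 2 N at the bar), stays where it is left, and is stopped hard by the stop pin somewhere between q = -0.21 and 0.21, depending on where the carriage is clamped.
- index_hole (a point): middle of the hole in the yellow lug on the platter's rim, 100 mm from the turning axis, at the lug's top, 32 mm above the bench; along the base's x axis turned by q + 1.571 rad. The lug is 96 mm long along the rim and reaches from 83 to 117 mm from the axis; the hole is 11.6 mm wide along the rim.
- bar_push (a point): on the centre line of the push bar, 136 mm from the turning axis, 38 mm above the bench: a good place to push. The bar is a level, radial steel rod, 12 mm thick, free from 121 to 151 mm from the axis, with a red 22 mm ball at its end (162 mm). Beneath it here is only the bench (the base, 18 mm high, ends at 120 mm).
- index_head: blue index head beside the base, fixed to the bench; origin at bench level, 148 mm from the turning axis along the base's y axis; axes parallel to the base's. Its upper part, the carriage, 80 mm wide along the rim, reaches over the table's rim 37 to 46 mm above the bench and carries the stop pin (steel, 10 mm) and the plunger as one unit.
- plunger_mid (a point): middle of the raised plunger knob's top if the carriage were in the middle of its curved slot: 100 mm from the turning axis along the base's y axis, 82 mm above the bench. The black knob is 26 mm wide. The carriage is clamped anywhere up to 0.2 rad (20 mm) either way round the turning axis (not measured); knob and stop pin shift with it. At the stop the knob is over index_hole.
- plunger (a joint): how far the plunger is pressed down, m: 0 raised, 0.012 fully home. It slides stiffly (about 3 N), stays where left; its sprung knob gives 1 mm per 2.5 N, at most 6 mm. The flat 8 mm pin meets the lug after 2 mm and goes on only if the index hole is under it within about 1.5 mm, as it is when the lug rests against the stop pin, wherever the carriage is clamped; else it stops at 0.002.
- screw_jar: glass jar of screws with a brass-coloured lid, 68 mm across, 92 mm high, a bystander; origin under its middle
- tape_measure: yellow tape measure, 36x84x65 mm, a bystander; origin under its middle
- sanding_block: brown sanding block, 64x112x30 mm, a bystander; origin under its middle

How it is judged (in metres and radians):
On the way, in this order (a step that is already met when the one before it is completed fails the run):
1. the table is turned to the stop and stands still, the plunger still raised (value of joint platter above -0.23 rad and velocity of joint platter between -0.1 and 0.1 rad/s and value of joint plunger below 0.005 m), for 0.2 s.
2. the plunger is pressed home into the index hole (value of joint plunger above 0.0095 m and value of joint platter above -0.23 rad), for 0.2 s.
At the end, for the whole second after the job is handed in: the plunger is at least 9.5 mm down (of 12) in the index hole of the lug, the platter is at its stop (joint above -0.23 rad, where the carriage may be) and at rest (all of step 2 and velocity of joint platter between -0.05 and 0.05 rad/s); the robot touches nothing.
It fails at once if the table is pushed with more than 22 N (contact force between any of the fingers, the arm and stage_base above 22 N).
It fails at once if the index head or its plunger is pushed with more than 25 N (contact force between any of the fingers, the arm and index_head above 25 N).
It fails at once if the table is slammed: faster than 1.5 rad/s (velocity of joint platter above 1.5 rad/s or velocity of joint platter below -1.5 rad/s).
It fails at once if a bystander is moved by more than 15 mm (distance of any of screw_jar, tape_measure, sanding_block from where it was at the start of the episode above 0.015 m).
It also fails if it takes over 56 s, if anything falls off the work surface, if the arm or the gripper's body presses on something with over 40 N, if the wrist force passes 120 N, or if a joint passes its speed limit or range.

## Working session

There is one attempt and no reset: what is moved stays moved. The work goes in short steps, Python scripts to look and compute and a tool call to move; the robot and the scene stay as the last step left them, time stands still between calls to the robot, and variables do not carry over. Pictures are saved under pics/ and viewed, at most 10 in all, crops included, and the job is handed in when it is done.

Besides the shell and the picture viewer there is one more tool, called after ">>>" in YAML: its name, and indented under it one key for each argument. step_arm: Moves the arm, as the interface text tells. Scaled input: -1 to 1 covers 0.3 m each way for a shift and 45 degrees each way for a turn. Its arguments: {"type":"object","properties":{"steps":{"type":"array"}},"required":["steps"]}

```bash
mkdir -p pics
cat > h.py <<'E'
from rig import *
import numpy as np, cv2
def cam(n):
    c=capture(n); return c
def K(c):
    f=c["image"].shape[0]/2/np.tan(np.radians(c["vertical_fov"]/2))
    return np.array([[f,0,c["cx"]],[0,f,c["cy"]],[0,0,1]]), np.array([c["k1"],0,0,0,0.])
def ray(c,px):
    k,d=K(c); p=cv2.undistortPoints(np.array([[px]],float),k,d)[0,0]
    T=np.array(c["world_from_camera"]); return T[:3,3],T[:3,:3]@np.array([p[0],p[1],1])
def atz(c,px,z):
    o,d=ray(c,px); return o+d*(z-o[2])/d[2]
def proj(c,P):
    k,d=K(c); T=np.linalg.inv(np.array(c["world_from_camera"]))
    return cv2.projectPoints(np.array(P,float).reshape(-1,1,3),cv2.Rodrigues(T[:3,:3])[0],T[:3,3],k,d)[0][:,0]
def tri(c1,p1,c2,p2):
    o1,d1=ray(c1,p1);o2,d2=ray(c2,p2);s=np.linalg.lstsq(np.c_[d1,-d2],o2-o1,rcond=None)[0]
    a=o1+d1*s[0];b=o2+d2*s[1];return (a+b)/2,np.linalg.norm(a-b)
E
python3 - <<'E'
from h import *
import pickle
for n in("top","side"):
    c=cam(n);pickle.dump(c,open(n+".pkl","wb"))
    cv2.imwrite(f"pics/{n}0.png",cv2.resize(c["image"][:,:,::-1],(800,600),interpolation=cv2.INTER_CUBIC))
    print(n,c["vertical_fov"],c["k1"],np.round(c["world_from_camera"],3))
print(read_state())
E
```

```text
top 44.23936209520963 -0.1737628160063251 [[ 0.007 -0.997  0.075  0.439]
 [-1.    -0.007  0.003  0.046]
 [-0.002 -0.075 -0.997  1.548]
 [ 0.     0.     0.     1.   ]]
side 50.08589188570216 -0.13270208107118572 [[-0.989 -0.078  0.127  0.402]
 [-0.147  0.389 -0.909  1.043]
 [ 0.021 -0.918 -0.396  0.5  ]
 [ 0.     0.     0.     1.   ]]
{'time_s': 0.1, 'joint_positions': array([-7.93838276e+01,  3.02756683e+01,  8.21496412e+01, -6.38391877e-04,
        6.76884603e+01, -1.02264051e+01]), 'qvel': array([-0.00148818, -0.02394011, -0.20016747,  0.05028619, -0.01097244,
       -0.01697644]), 'tau': array([ 2.58870250e-04, -4.40984523e+01, -1.77150589e+01,  6.34489604e-02,
        5.33501920e-02, -4.08811979e-05]), 'position': array([ 0.22229507, -0.58347568,  0.24664437]), 'tcp_rot': array([[ 9.34560088e-01,  3.55805145e-01, -3.75946338e-04],
       [ 3.55805179e-01, -9.34558116e-01,  1.94976876e-03],
       [ 3.42394056e-04, -1.95593972e-03, -9.99998029e-01]]), 'force': array([-1.09995029, -0.13980809, -0.23691833]), 'moment': array([-0.0052056 , -0.02753541, -0.00949174]), 'grasp_force': 0.0, 'opening': 0.9995465292359651}
```

View pics/top0.png

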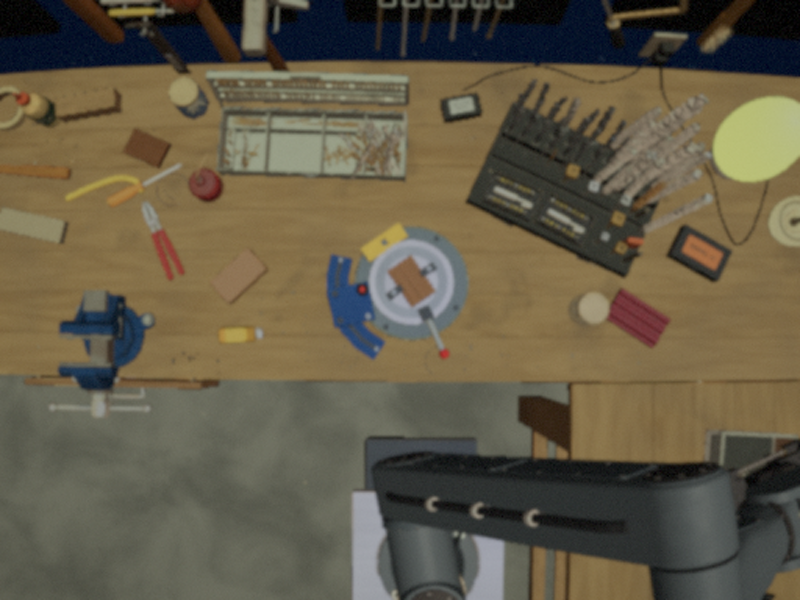

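View pics/side0.png

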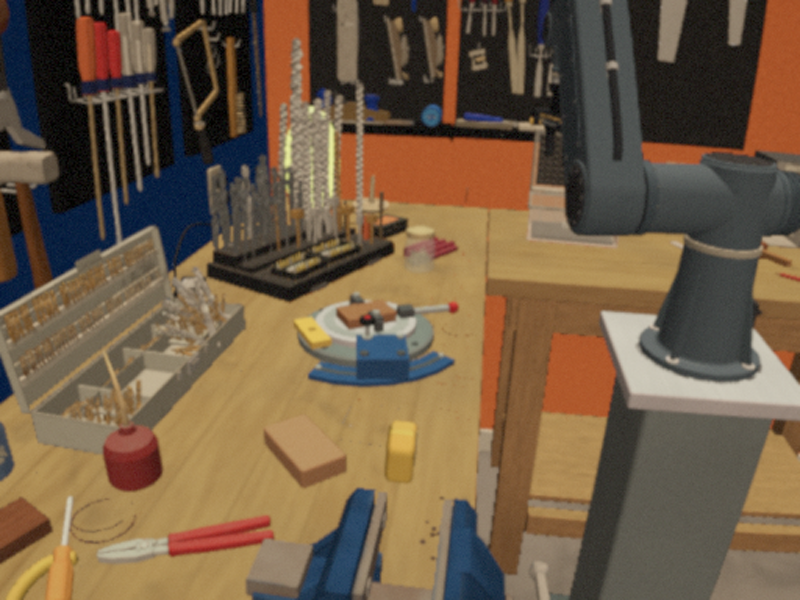

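The top picture shows the table at about (412,284), its red ball at (444,353), the yellow lug at (384,242) and the blue head with a dark/red knob at (362,290). I'll enlarge both views for precision.

Run:
```python
import pickle,cv2
for n,(x,y,w,h) in dict(top=(205,138,100,75),side=(185,180,120,75)).items():
    im=pickle.load(open(n+".pkl","rb"))["image"][y:y+h,x:x+w,::-1]
    s=800/w if n=="top" else 6.5
    cv2.imwrite(f"pics/{n}1.png",cv2.resize(im,None,fx=s,fy=s,interpolation=cv2.INTER_CUBIC))
```

```text
(no output)
```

View pics/top1.png

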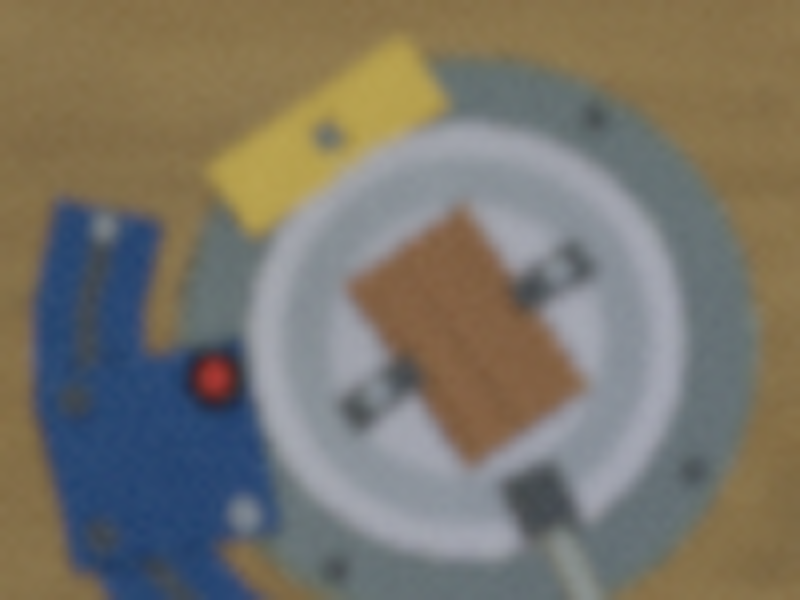

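View pics/side1.png

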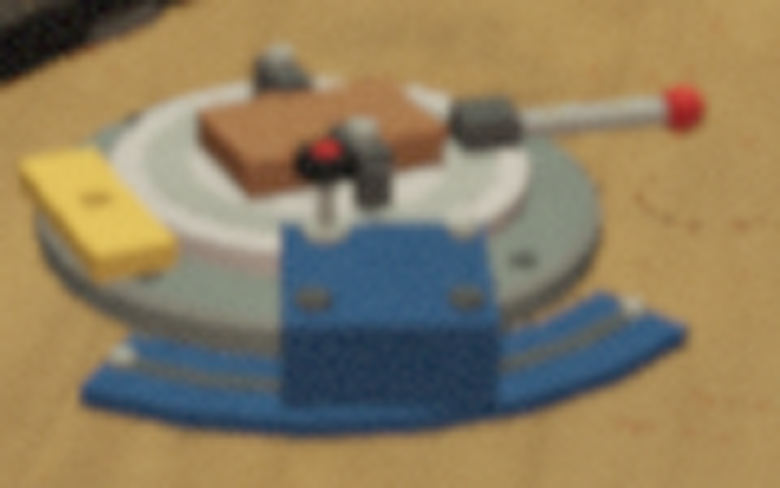

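Run:
```python
from h import *
import pickle
t=pickle.load(open("top.pkl","rb"));s=pickle.load(open("side.pkl","rb"))
T=lambda x,y:(205+(x+.5)/8-.5,138+(y+.5)/8-.5)
S=lambda x,y:(185+(x+.5)/6.5-.5,180+(y+.5)/6.5-.5)
F=lambda x,y:((x+.5)*.64-.5,(y+.5)*.64-.5)
for n,a,b in(("ball",F(444,353),S(684,108)),("knob",T(214,378),S(326,150)),("hole",T(328,135),S(97,198))):
    print(n,tri(t,a,s,b))
c=atz(t,T(466.5,338),.032);k=atz(t,T(214,378),.082);h=atz(t,T(328,135),.032);b=atz(t,F(444,353),.038)
# base disc, blue plate ends
A=lambda p:np.degrees(np.arctan2(p[1]-c[1],p[0]-c[0]))
for n,p in dict(c=c,k=k,h=h,b=b,base=atz(t,T(470,340),.018)).items(): print(n,p,np.linalg.norm((p-c)[:2]),A(p))
for n,p in dict(u1=T(60,200),u2=T(160,215),l1=F(374,358),l2=F(383,346)).items():
    p=atz(t,p,.02); print(n,p,np.linalg.norm((p-c)[:2]),A(p))
for n,p in dict(block=F(239,276),tape=F(238,335),jar=F(593,308)).items(): print(n,atz(t,p,.05))
```

```text
ball (array([ 0.43907364, -0.02865748,  0.03914848]), np.float64(0.0007189913345578297))
knob (array([0.56608294, 0.13810478, 0.08218837]), np.float64(0.0010324740114780763))
hole (array([0.66863842, 0.09610161, 0.03310124]), np.float64(0.0003543735276094524))
c [0.58673624 0.03956902 0.032     ] 0.0 0.0
k [0.56558585 0.13804328 0.082     ] 0.10071999841772945 102.12187718785268
h [0.66898091 0.09617381 0.032     ] 0.09984131745422087 34.537640594056846
b [ 0.43943293 -0.02870175  0.038     ] 0.16235505093016422 -155.13365658001672
base [0.58728955 0.03808101 0.018     ] 0.0015875632872136803 -69.60247960125238
u1 [0.64346233 0.20580037 0.02      ] 0.17564369908914018 71.15790105497922
u2 [0.63749121 0.16479004 0.02      ] 0.13511613880012793 67.93615050417746
l1 [0.42812967 0.11498528 0.02      ] 0.17562361450227781 154.56925602087384
l2 [0.45305614 0.09658982 0.02      ] 0.1453332023437677 156.8994927433718
block [0.59376314 0.39386488 0.05      ]
tape [0.4723554  0.39314736 0.05      ]
jar [ 0.53261618 -0.33478173  0.05      ]
```

The two views agree: hole height 33 mm, knob 82 mm and ball 39 mm, with radii 100, 101 and 162 mm. The axis is at (0.587, 0.040), the bar at -155.2°, and at the stop it should be at about -88°, so I need to turn it about 67°. First I'll move over to the bench with the fingers shut.

>>> step_arm:
  steps:
    - [0.7,-0.8,0,0,0,0,1]
    - [0.7,-0.8,0,0,0,0,1]
    - [0.7,-0.8,0,0,0,0,1]
    - [0.7,-0.8,0,0,0,0,1]
    - [0.7,-0.8,0,0,0,0,1]
    - [0.7,-0.8,0,0,0,0,1]
    - [0.7,-0.8,0,0,0,0,1]
    - [0.7,-0.8,0,0,0,0,1]

```text
time_s: 0.77
position: [0.333, -0.2807, 0.2471]
tcp_rot: [[0.934, 0.357, -0.001], [0.357, -0.934, 0.003], [-0.0, -0.004, -1.0]]
force: [-0.1, -0.2, -0.5]
opening: 0.477
grasp_force: 0.0
```

>>> step_arm:
  steps:
    - [0.7,-0.8,0,0,0,-0.09,1]
    - [0.7,-0.8,0,0,0,-0.09,1]
    - [0.7,-0.8,0,0,0,-0.09,1]
    - [0.7,-0.8,0,0,0,-0.09,1]
    - [0.7,-0.8,0,0,0,-0.09,1]
    - [0.7,-0.8,0,0,0,-0.09,1]
    - [0.7,-0.8,0,0,0,-0.09,1]
    - [0.7,-0.8,0,0,0,-0.09,1]

```text
time_s: 1.43
position: [0.4444, 0.0172, 0.2475]
tcp_rot: [[0.906, 0.423, 0.0], [0.423, -0.906, 0.001], [0.0, -0.001, -1.0]]
force: [0.5, -1.4, 0.8]
opening: 0.007
grasp_force: 0.0
```

```bash
cat >> h.py <<'E'
def to(x,y,z,yaw):
    s=read_state();R=s["tcp_rot"];p=s["position"]
    a=np.degrees(np.arctan2(R[1,0],R[0,0]))
    print("t",round(s["time_s"],2),"p",p.round(4),"yaw",a.round(2),"F",s["force"].round(1),"op",round(s["opening"],3))
    return (R.T@(np.array([x,y,z])-p)/.3).round(4),round(-(yaw-a)/45,4)
E
python3 -c "
from h import *
print(to(.449,.014,.13,24.8))"
```

```text
t 1.43 p [0.4444 0.0172 0.2475] yaw 25.01 F [ 0.5 -1.4  0.8] op 0.007
(array([0.0091, 0.0166, 0.3916]), np.float64(0.0047))
```

>>> step_arm:
  steps:
    - [0.009,0.01,0.12,0,0,0,1]
    - [0.009,0.01,0.24,0,0,0,1]
    - [0.009,0.01,0.36,0,0,0,1]
    - [0.009,0.01,0.46,0,0,0,1]
    - [0.009,0.01,0.54,0,0,0,1]
    - [0.009,0.01,0.61,0,0,0,1]
    - [0.009,0.01,0.667,0,0,0,1]
    - [0.009,0.01,0.667,0,0,0,1]

```text
time_s: 2.1
position: [0.4461, 0.0127, 0.0447]
tcp_rot: [[0.907, 0.421, -0.006], [0.421, -0.907, 0.001], [-0.005, -0.004, -1.0]]
force: [-0.8, 0.9, -0.4]
opening: 0.007
grasp_force: 0.0
```

Run:
```python
from h import *
print(to(.449,.014,.047,24.8))
for n in("top","side"):
    im=capture(n)["image"];x,y=(205,138) if n=="top" else (185,140)
    cv2.imwrite(f"pics/{n}2.png",cv2.resize(im[y:y+115,x:x+140,::-1],None,fx=5,fy=5,interpolation=cv2.INTER_CUBIC))
```

```text
t 2.1 p [0.4461 0.0127 0.0447] yaw 24.88 F [-0.8  0.9 -0.4] op 0.007
(array([ 0.0106,  0.0001, -0.0078]), np.float64(0.0018))
```

View pics/side2.png

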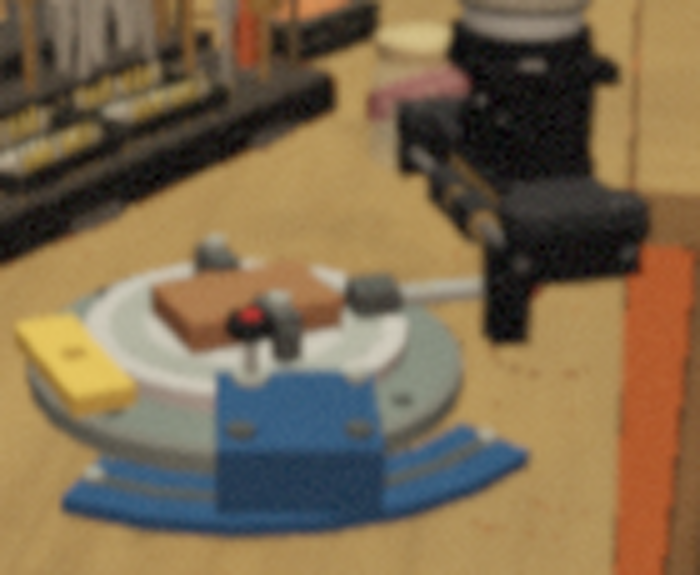

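The fingers are down behind the bar at about (505,300) in the crop, between the dark hub and the ball, and clear of the base. Next I'll make gentle contact.

>>> step_arm:
  steps:
    - [0.01,0.012,-0.005,0,0,0,1]
    - [0.01,0.022,-0.007,0,0,0,1]
    - [0.01,0.03,-0.007,0,0,0,1]
    - [0.01,0.036,-0.007,0,0,0,1]
    - [0.01,0.042,-0.007,0,0,0,1]
    - [0.01,0.046,-0.007,0,0,0,1]
    - [0.01,0.05,-0.007,0,0,0,1]
    - [0.01,0.054,-0.007,0,0,0,1]

```text
time_s: 2.87
position: [0.4573, -0.0012, 0.0496]
tcp_rot: [[0.907, 0.421, -0.0], [0.421, -0.907, 0.0], [-0.0, -0.0, -1.0]]
force: [-0.5, 0.1, 0.6]
opening: 0.002
grasp_force: 0.0
```

```bash
cat >> h.py <<'E'
def rot(ds,dr=0.):
    s=read_state();R=s["tcp_rot"];p=s["position"];c=np.array([.587,.0393,p[2]])
    A=R.T@(c-p);r,d=A[0],A[1]
    f=R.T@s["force"]
    print("t",round(s["time_s"],2),p.round(4),"A mm",(A*1e3).round(1),"yaw",np.degrees(np.arctan2(R[1,0],R[0,0])).round(2),"Ftool",f.round(1))
    for k in ds:
        a=np.radians(k);print([round(float(v),4) for v in ((r*(1-np.cos(a))-d*np.sin(a))/.3,(r*np.sin(a)+d*(1-np.cos(a)))/.3,-k/45)])
E
python3 -c "
from h import *
rot(np.arange(1,9)*2.5)"
```

```text
t 2.87 [ 0.4573 -0.0012  0.0496] A mm [134.7  17.9  -0. ] yaw 24.89 Ftool [-0.4 -0.3 -0.6]
[-0.0022, 0.0196, -0.0556]
[-0.0035, 0.0393, -0.1111]
[-0.0039, 0.0591, -0.1667]
[-0.0035, 0.0789, -0.2222]
[-0.0023, 0.0986, -0.2778]
[-0.0001, 0.1182, -0.3333]
[0.0029, 0.1377, -0.3889]
[0.0067, 0.1571, -0.4444]
```

>>> step_arm:
  steps:
    - [-0.002,0.02,0,0,0,-0.056,1]
    - [-0.0035,0.039,0,0,0,-0.111,1]
    - [-0.004,0.059,0,0,0,-0.167,1]
    - [-0.0035,0.079,0,0,0,-0.222,1]
    - [-0.002,0.099,0,0,0,-0.278,1]
    - [0,0.118,0,0,0,-0.333,1]
    - [0.003,0.138,0,0,0,-0.389,1]
    - [0.007,0.157,0,0,0,-0.444,1]

```text
time_s: 3.53
position: [0.4779, -0.0424, 0.0494]
tcp_rot: [[0.707, 0.707, -0.003], [0.707, -0.707, 0.001], [-0.001, -0.003, -1.0]]
force: [-1.0, 2.8, 2.1]
opening: 0.002
grasp_force: 1.1
```

```bash
python3 -c "
from h import *
rot(np.arange(1,9)*2.5)"
```

```text
t 3.53 [ 0.4779 -0.0424  0.0494] A mm [134.9  19.3  -0.2] yaw 44.98 Ftool [ 1.2 -2.7 -2.1]
[-0.0024, 0.0197, -0.0556]
[-0.0039, 0.0394, -0.1111]
[-0.0045, 0.0593, -0.1667]
[-0.0043, 0.0791, -0.2222]
[-0.0032, 0.0989, -0.2778]
[-0.0013, 0.1186, -0.3333]
[0.0015, 0.1382, -0.3889]
[0.0051, 0.1577, -0.4444]
```

Contact is made, with a push of about 2.7 N. I'll continue.

>>> step_arm:
  steps:
    - [-0.0025,0.02,0,0,0,-0.056,1]
    - [-0.004,0.039,0,0,0,-0.111,1]
    - [-0.0045,0.059,0,0,0,-0.167,1]
    - [-0.004,0.079,0,0,0,-0.222,1]
    - [-0.003,0.099,0,0,0,-0.278,1]
    - [-0.001,0.119,0,0,0,-0.333,1]
    - [0.0015,0.138,0,0,0,-0.389,1]
    - [0.005,0.158,0,0,0,-0.444,1]

```text
time_s: 4.2
position: [0.5121, -0.0747, 0.0492]
tcp_rot: [[0.423, 0.906, -0.004], [0.906, -0.423, 0.002], [0.0, -0.004, -1.0]]
force: [-0.8, 1.8, 1.1]
opening: 0.003
grasp_force: 1.1
```

Run:
```python
from h import *
rot(np.arange(1,9)*2.)
im=capture("top")["image"]
cv2.imwrite("pics/top3.png",cv2.resize(im[138:238,205:325,::-1],None,fx=6,fy=6,interpolation=cv2.INTER_CUBIC))
```

```text
t 4.2 [ 0.5121 -0.0747  0.0492] A mm [ 1.35e+02  1.96e+01 -1.00e-01] yaw 64.97 Ftool [ 1.3 -1.5 -1.1]
[-0.002, 0.0157, -0.0444]
[-0.0035, 0.0315, -0.0889]
[-0.0044, 0.0474, -0.1333]
[-0.0047, 0.0633, -0.1778]
[-0.0045, 0.0791, -0.2222]
[-0.0038, 0.095, -0.2667]
[-0.0025, 0.1108, -0.3111]
[-0.0006, 0.1266, -0.3556]
```

View pics/top3.png

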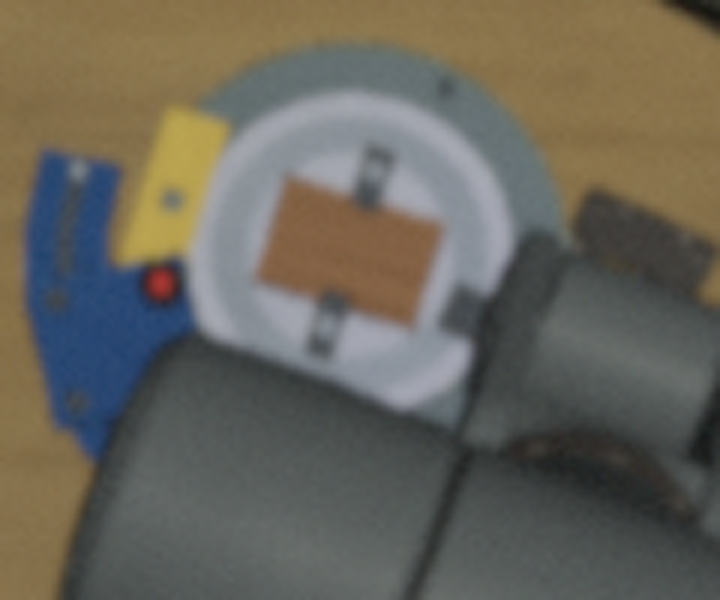

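The hole is at (172,199) and the knob at (160,285) in the crop. I'll work out the angle still to go.

Run:
```python
from h import *
import pickle
t=pickle.load(open("top.pkl","rb"))
for p,z in(((172,199),.032),((160,285),.082)):
    q=atz(t,(205+(p[0]+.5)/6-.5,138+(p[1]+.5)/6-.5),z)
    print(q,np.degrees(np.arctan2(q[1]-.0395,q[0]-.587)))
rot([2,4,6,8,10,12,13.5,15])
```

```text
[0.61553249 0.13545695 0.032     ] 73.4403230774238
[0.56473745 0.13822851 0.082     ] 102.70724833805546
t 4.25 [ 0.5139 -0.0757  0.0493] A mm [135.1  17.7  -0. ] yaw 65.03 Ftool [-0.3 -0.3  1.3]
[-0.0018, 0.0158, -0.0444]
[-0.003, 0.0316, -0.0889]
[-0.0037, 0.0474, -0.1333]
[-0.0038, 0.0633, -0.1778]
[-0.0034, 0.0791, -0.2222]
[-0.0024, 0.0949, -0.2667]
[-0.0014, 0.1068, -0.3]
[0.0, 0.1186, -0.3333]
```

>>> step_arm:
  steps:
    - [-0.002,0.016,0,0,0,-0.044,1]
    - [-0.003,0.032,0,0,0,-0.089,1]
    - [-0.0037,0.047,0,0,0,-0.133,1]
    - [-0.0038,0.063,0,0,0,-0.178,1]
    - [-0.0034,0.079,0,0,0,-0.222,1]
    - [-0.0024,0.095,0,0,0,-0.267,1]
    - [-0.0014,0.107,0,0,0,-0.3,1]
    - [0,0.119,0,0,0,-0.333,1]

```text
time_s: 4.92
position: [0.5445, -0.0902, 0.0492]
tcp_rot: [[0.176, 0.984, -0.003], [0.984, -0.176, 0.001], [0.0, -0.003, -1.0]]
force: [-1.5, -0.4, 1.4]
opening: 0.008
grasp_force: 1.0
```

```bash
python3 -c "
from h import *
rot(np.arange(1,9)*1.)"
```

```text
t 4.92 [ 0.5445 -0.0902  0.0492] A mm [135.  19.  -0.] yaw 79.87 Ftool [-0.7 -1.4 -1.4]
[-0.001, 0.0079, -0.0222]
[-0.0019, 0.0157, -0.0444]
[-0.0027, 0.0236, -0.0667]
[-0.0033, 0.0315, -0.0889]
[-0.0038, 0.0395, -0.1111]
[-0.0042, 0.0474, -0.1333]
[-0.0044, 0.0553, -0.1556]
[-0.0044, 0.0632, -0.1778]
```

>>> step_arm:
  steps:
    - [-0.001,0.008,0,0,0,-0.022,1]
    - [-0.002,0.016,0,0,0,-0.044,1]
    - [-0.0027,0.024,0,0,0,-0.067,1]
    - [-0.0033,0.032,0,0,0,-0.089,1]
    - [-0.0038,0.0395,0,0,0,-0.111,1]
    - [-0.0042,0.047,0,0,0,-0.133,1]
    - [-0.0044,0.055,0,0,0,-0.156,1]
    - [-0.0044,0.063,0,0,0,-0.178,1]

```text
time_s: 5.58
position: [0.5643, -0.0951, 0.0494]
tcp_rot: [[0.036, 0.999, -0.0], [0.999, -0.036, 0.0], [0.0, -0.0, -1.0]]
force: [-2.3, 0.7, -1.7]
opening: 0.007
grasp_force: 1.0
```

Run:
```python
from h import *
rot(np.arange(1,9)*.5)
im=capture("top")["image"]
cv2.imwrite("pics/top4.png",cv2.resize(im[138:213,205:305,::-1],None,fx=8,fy=8,interpolation=cv2.INTER_CUBIC))
```

```text
t 5.58 [ 0.5643 -0.0951  0.0494] A mm [135.1  17.8   0. ] yaw 87.94 Ftool [ 0.6 -2.3  1.8]
[-0.0005, 0.0039, -0.0111]
[-0.001, 0.0079, -0.0222]
[-0.0014, 0.0118, -0.0333]
[-0.0018, 0.0158, -0.0444]
[-0.0022, 0.0197, -0.0556]
[-0.0025, 0.0237, -0.0667]
[-0.0028, 0.0276, -0.0778]
[-0.003, 0.0316, -0.0889]
```

View pics/top4.png

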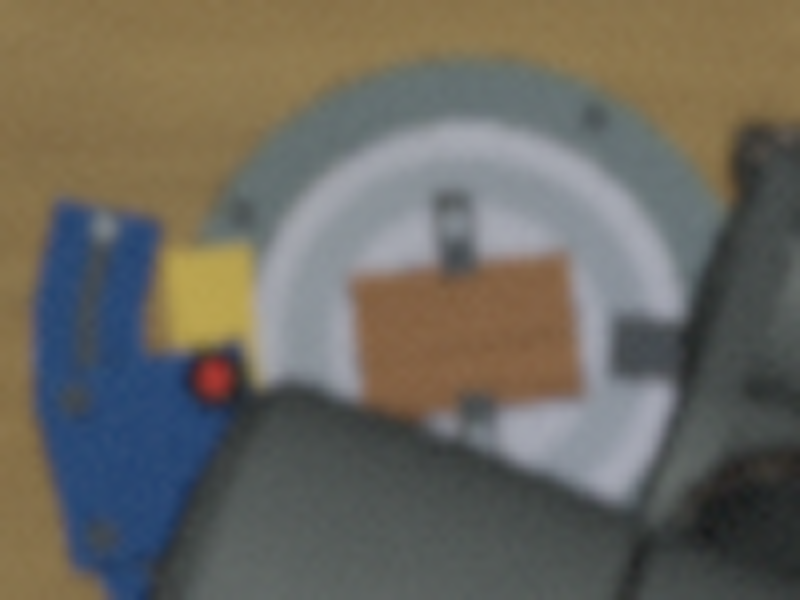

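The lug's yellow end is now going under the blue carriage at about (210,350), with roughly 5–6° left. I'll creep from here.

>>> step_arm:
  steps:
    - [-0.0005,0.004,0,0,0,-0.011,1]
    - [-0.001,0.008,0,0,0,-0.022,1]
    - [-0.0014,0.012,0,0,0,-0.033,1]
    - [-0.0018,0.016,0,0,0,-0.044,1]
    - [-0.002,0.019,0,0,0,-0.053,1]
    - [-0.0023,0.022,0,0,0,-0.061,1]
    - [-0.0025,0.024,0,0,0,-0.067,1]
    - [-0.0025,0.024,0,0,0,-0.067,1]

```text
time_s: 6.3
position: [0.5717, -0.0963, 0.0496]
tcp_rot: [[-0.015, 1.0, 0.0], [1.0, 0.015, -0.0], [-0.0, 0.0, -1.0]]
force: [-1.5, 0.8, -0.8]
opening: 0.007
grasp_force: 0.7
```

```bash
python3 -c "
from h import *
rot(np.arange(1,9)*.25)"
```

```text
t 6.3 [ 0.5717 -0.0963  0.0496] A mm [135.3  17.3  -0. ] yaw 90.87 Ftool [ 0.9 -1.5  0.8]
[-0.0002, 0.002, -0.0056]
[-0.0005, 0.0039, -0.0111]
[-0.0007, 0.0059, -0.0167]
[-0.0009, 0.0079, -0.0222]
[-0.0012, 0.0099, -0.0278]
[-0.0014, 0.0118, -0.0333]
[-0.0016, 0.0138, -0.0389]
[-0.0017, 0.0158, -0.0444]
```

Now 2° more at 0.25° per row.

>>> step_arm:
  steps:
    - [-0.0002,0.002,0,0,0,-0.006,1]
    - [-0.0005,0.004,0,0,0,-0.011,1]
    - [-0.0007,0.006,0,0,0,-0.017,1]
    - [-0.001,0.008,0,0,0,-0.022,1]
    - [-0.0012,0.01,0,0,0,-0.028,1]
    - [-0.0014,0.012,0,0,0,-0.033,1]
    - [-0.0016,0.014,0,0,0,-0.039,1]
    - [-0.0017,0.014,0,0,0,-0.039,1]

```text
time_s: 6.97
position: [0.5759, -0.0967, 0.0496]
tcp_rot: [[-0.046, 0.999, 0.0], [0.999, 0.046, -0.0], [-0.0, 0.0, -1.0]]
force: [-1.4, 0.6, -0.4]
opening: 0.002
grasp_force: 0.8
```

```bash
python3 -c "
from h import *
rot([1])"
```

```text
t 6.97 [ 0.5759 -0.0967  0.0496] A mm [135.3  17.4  -0. ] yaw 92.63 Ftool [ 0.6 -1.4  0.4]
[-0.0009, 0.0079, -0.0222]
```

>>> step_arm:
  steps:
    - [-0.0001,0.001,0,0,0,-0.003,1]
    - [-0.0002,0.002,0,0,0,-0.006,1]
    - [-0.0004,0.003,0,0,0,-0.009,1]
    - [-0.0005,0.004,0,0,0,-0.011,1]
    - [-0.0006,0.005,0,0,0,-0.014,1]
    - [-0.0007,0.006,0,0,0,-0.017,1]
    - [-0.0008,0.007,0,0,0,-0.02,1]
    - [-0.0009,0.008,0,0,0,-0.022,1]

```text
time_s: 7.63
position: [0.5763, -0.0968, 0.0494]
tcp_rot: [[-0.064, 0.998, -0.004], [0.998, 0.064, 0.001], [0.001, -0.004, -1.0]]
force: [-6.6, -1.6, 2.8]
opening: 0.012
grasp_force: 3.5
```

```bash
python3 -c "
from h import *
rot([1])"
```

```text
t 7.63 [ 0.5763 -0.0968  0.0494] A mm [135.1  19.4   0. ] yaw 93.64 Ftool [-1.2 -6.7 -2.8]
[-0.0011, 0.0079, -0.0222]
```

The force rose to 6.7 N while the motion stalled, so this is the stop. I'll press about 0.6 mm more and hold to confirm, then ease off.

>>> step_arm:
  steps:
    - [0,0.001,0,0,0,0,1]
    - [0,0.002,0,0,0,0,1]
    - [0,0.002,0,0,0,0,1]
    - [0,0.002,0,0,0,0,1]
    - [0,0.002,0,0,0,0,1]

```text
time_s: 8.05
position: [0.5763, -0.0968, 0.0494]
tcp_rot: [[-0.064, 0.998, -0.005], [0.998, 0.064, 0.001], [0.001, -0.005, -1.0]]
force: [-6.5, -1.1, 3.7]
opening: 0.007
grasp_force: 3.8
```

>>> step_arm:
  steps:
    - [0,-0.004,0,0,0,0,1]
    - [0,-0.008,0,0,0,0,1]
    - [0,-0.02,0,0,0,0,1]
    - [0,-0.04,0,0,0,0,1]
    - [0,-0.06,0,0,0,0,1]
    - [0,-0.08,0,0,0,0,1]
    - [0,-0.08,-0.1,0,0,0,1]
    - [0,-0.08,-0.2,0,0,0,1]

```text
time_s: 8.72
position: [0.5527, -0.0979, 0.1084]
tcp_rot: [[-0.062, 0.998, -0.005], [0.998, 0.062, 0.002], [0.002, -0.005, -1.0]]
force: [0.4, 0.2, -0.7]
opening: 0.008
grasp_force: 0.0
```

>>> step_arm:
  steps:
    - [0,0,-0.12,0,0,0,1]
    - [0,0,-0.23,0,0,0,1]
    - [0.13,0.01,-0.23,0,0,0,1]
    - [0.26,0.02,-0.23,0,0,0,1]
    - [0.39,0.04,-0.23,0,0,0,1]
    - [0.52,0.06,-0.23,0,0,0,1]
    - [0.65,0.08,-0.23,0,0,0,1]
    - [0.76,0.09,-0.23,0,0,0,1]

```text
time_s: 9.38
position: [0.5674, 0.1333, 0.1788]
tcp_rot: [[-0.063, 0.998, 0.002], [0.998, 0.063, 0.001], [0.001, 0.002, -1.0]]
force: [1.1, -0.6, 0.7]
opening: 0.003
grasp_force: 0.0
```

```bash
python3 -c "
from h import *
print(to(.5655,.138,.115,93.6))"
```

```text
t 9.38 p [0.5674 0.1333 0.1788] yaw 93.63 F [ 1.1 -0.6  0.7] op 0.003
(array([ 0.016 , -0.0059,  0.2128]), np.float64(0.0008))
```

>>> step_arm:
  steps:
    - [0.012,-0.005,0.05,0,0,0,1]
    - [0.012,-0.005,0.1,0,0,0,1]
    - [0.012,-0.005,0.14,0,0,0,1]
    - [0.012,-0.005,0.17,0,0,0,1]
    - [0.012,-0.005,0.19,0,0,0,1]
    - [0.012,-0.005,0.2,0,0,0,1]
    - [0.012,-0.005,0.2,0,0,0,1]

```text
time_s: 9.97
position: [0.5654, 0.1341, 0.1181]
tcp_rot: [[-0.062, 0.998, -0.001], [0.998, 0.062, 0.0], [0.0, -0.001, -1.0]]
force: [-0.6, 0.0, -0.3]
opening: 0.001
grasp_force: 0.0
```

Run:
```python
from h import *
print(to(.5655,.138,.107,93.6))
im=capture("side")["image"]
cv2.imwrite("pics/side3.png",cv2.resize(im[150:255,185:325,::-1],None,fx=5.5,fy=5.5,interpolation=cv2.INTER_CUBIC))
```

```text
t 9.97 p [0.5654 0.1341 0.1181] yaw 93.57 F [-0.6  0.  -0.3] op 0.001
(array([0.0131, 0.001 , 0.0369]), np.float64(-0.0006))
```

View pics/side3.png

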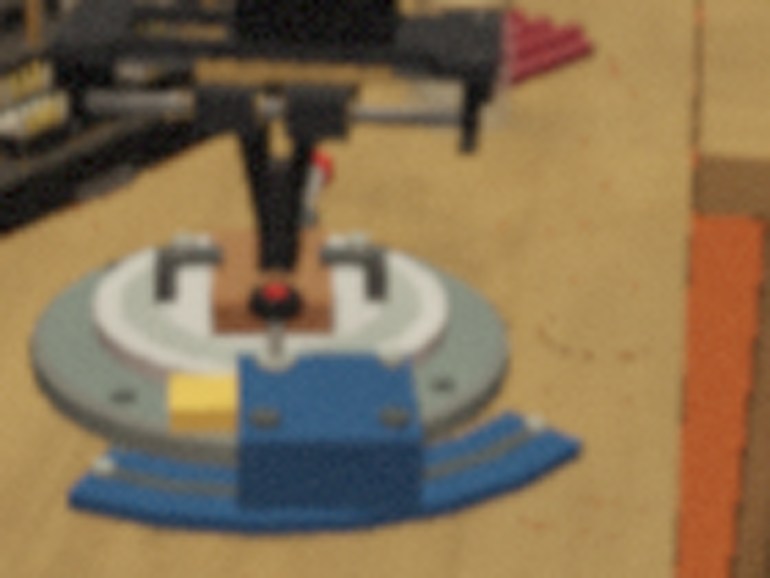

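The fingers (tip at about (278,265)) are just above the knob (275,298). I'll centre and press down slowly.

>>> step_arm:
  steps:
    - [0.013,0.001,0.01,0,0,0,1]
    - [0.013,0.001,0.02,0,0,0,1]
    - [0.013,0.001,0.028,0,0,0,1]
    - [0.013,0.001,0.034,0,0,0,1]
    - [0.013,0.001,0.038,0,0,0,1]
    - [0.013,0.001,0.042,0,0,0,1]
    - [0.013,0.001,0.046,0,0,0,1]
    - [0.013,0.001,0.05,0,0,0,1]

```text
time_s: 10.68
position: [0.5656, 0.1383, 0.1037]
tcp_rot: [[-0.063, 0.998, -0.0], [0.998, 0.063, 0.0], [0.0, -0.0, -1.0]]
force: [-1.5, -0.1, 3.1]
opening: 0.007
grasp_force: 1.4
```

>>> step_arm:
  steps:
    - [0,0,0.003,0,0,0,1]
    - [0,0,0.006,0,0,0,1]
    - [0,0,0.009,0,0,0,1]
    - [0,0,0.012,0,0,0,1]
    - [0,0,0.015,0,0,0,1]
    - [0,0,0.017,0,0,0,1]
    - [0,0,0.019,0,0,0,1]

```text
time_s: 11.27
position: [0.5656, 0.1384, 0.0978]
tcp_rot: [[-0.063, 0.998, -0.0], [0.998, 0.063, -0.0], [0.0, -0.0, -1.0]]
force: [-0.6, 0.2, 2.7]
opening: 0.005
grasp_force: 1.3
```

It has already moved well past 2 mm at a steady 3 N, so the pin is in the hole. I'll keep going.

>>> step_arm:
  steps:
    - [0,0,0.003,0,0,0,1]
    - [0,0,0.006,0,0,0,1]
    - [0,0,0.009,0,0,0,1]
    - [0,0,0.012,0,0,0,1]
    - [0,0,0.014,0,0,0,1]
    - [0,0,0.016,0,0,0,1]
    - [0,0,0.016,0,0,0,1]

```text
time_s: 11.85
position: [0.5656, 0.1384, 0.0932]
tcp_rot: [[-0.063, 0.998, -0.0], [0.998, 0.063, -0.0], [0.0, -0.0, -1.0]]
force: [-1.7, -0.4, 4.6]
opening: 0.012
grasp_force: 2.6
```

Force is starting to rise near the end of travel. I'll press to about 10 N to make sure it is home.

>>> step_arm:
  steps:
    - [0,0,0.002,0,0,0,1]
    - [0,0,0.004,0,0,0,1]
    - [0,0,0.006,0,0,0,1]
    - [0,0,0.008,0,0,0,1]
    - [0,0,0.01,0,0,0,1]
    - [0,0,0.01,0,0,0,1]
    - [0,0,0.01,0,0,0,1]

```text
time_s: 12.43
position: [0.5657, 0.1384, 0.0911]
tcp_rot: [[-0.063, 0.998, 0.0], [0.998, 0.063, -0.0], [-0.0, 0.0, -1.0]]
force: [-2.9, -0.3, 10.7]
opening: 0.003
grasp_force: 5.1
```

The force now rises at the knob's spring rate (about 2.5 N/mm), and the travel is about 15.9 − 4.3 = 11.6 mm, so it is home. I'll lift away.

>>> step_arm:
  steps:
    - [0,0,-0.008,0,0,0,1]
    - [0,0,-0.016,0,0,0,1]
    - [0,0,-0.03,0,0,0,1]
    - [0,0,-0.06,0,0,0,1]
    - [0,0,-0.12,0,0,0,1]
    - [0,0,-0.2,0,0,0,1]
    - [0,0,-0.3,0,0,0,1]
    - [0,0,-0.3,0,0,0,1]

```text
time_s: 13.1
position: [0.5695, 0.1386, 0.1857]
tcp_rot: [[-0.063, 0.998, 0.012], [0.998, 0.063, 0.001], [-0.0, 0.012, -1.0]]
force: [1.6, -1.4, 0.2]
opening: 0.008
grasp_force: 0.0
```

Run:
```python
from h import *
im=capture("side")["image"]
cv2.imwrite("pics/side4.png",cv2.resize(im[150:255,185:325,::-1],None,fx=5.5,fy=5.5,interpolation=cv2.INTER_CUBIC))
```

```text
(no output)
```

View pics/side4.png

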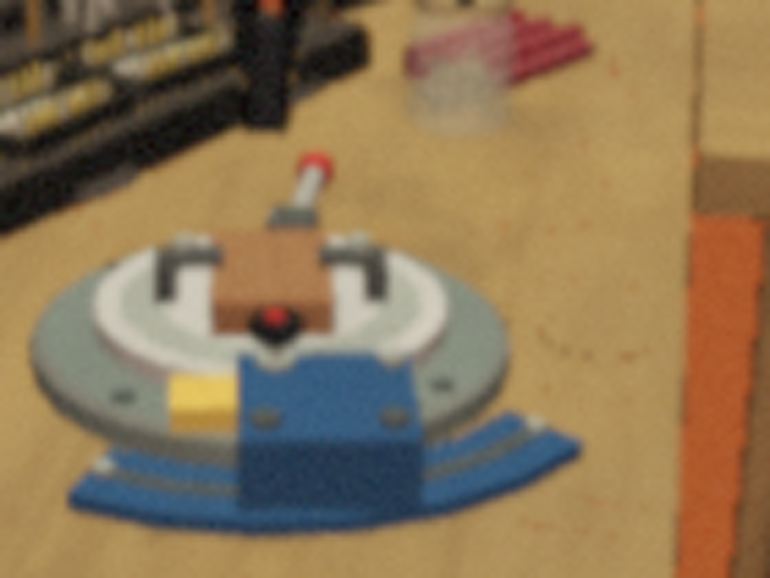

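The knob has dropped from row 298 to row 322 and the stem is almost gone. The table is still at the stop and the fingers are well clear, so I'll hand in.

```bash
python3 -c "
from rig import *
print(hand_in())"
```

```text
the job is handed in; nothing more can be done
None
```

The table is turned to its stop and the plunger is pressed home, about 11.6 of 12 mm by my estimate; measured forces peaked at about 11 N, the arm is clear, and the job is handed in (no verdict was returned).

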